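Hang the parts bin on the cleat rail

ROBOT

A 6-joint arm with a two-finger parallel gripper is mounted at the origin on a cart in front of the work surface, level with it; the furniture and walls round the work are solid. World frame = base frame: x ahead of the robot, y to its left, z up, the work surface at z = 0. Lengths are in mm, angles in rad, forces in N, time in s.
With the tool pointing down it reaches from about 350 to 775 mm from the base axis. Payload 7.3 kg.
Tool frame: the origin (TCP) lies on the centre line of the jaws, within the pads' length; the fingertips stand finger_overhang ahead of it and the grasp point (between the pads) lies 8 mm behind it (finger_overhang is the distance from the TCP to the fingertips, in mm); z points along the fingers, y is the line along which they close (so a half turn about z gives the same grasp; the last joint's range is limited). The gripper opens to 92 mm and grips with 3 to 60 N. Pads are 19 mm wide; open, the fingers measure 130 mm over their backs; the gripper's body (75 mm by 190 mm) begins 47 mm behind the grasp point.
Start: joints at [1.068, 0.342, 1.524, -0, 1.275, -0.146], TCP at [183.357, 491.959, 237.741] pointing down, gripper open.
Joint ranges: [-2.53, 2.53], [-0.77, 2.02], [0.04, 2.7], [-1, 4.14], [0.28, 2.66], [-3.11, 3.11]. Speed limits (rad/s): [2.57, 2.57, 3.14, 3.14, 3.14, 3.14].

INTERFACE

Orientations are given as [roll, pitch, yaw] about the fixed x, y, z axes, in that order (R = Rz(yaw) Ry(pitch) Rx(roll)).
In Python, from plant import get_obs, capture, close_job, finger_overhang gives the robot as it stands.
- The arm moves only by the shell command python3 -m inch 'ROWS'. ROWS is JSON, one flat list of numbers, 7 for each row, row after row: the turn, a rotation vector about the tool's x, y, z scaled (see below), then the shift along the tool's x, y, z scaled (see below), then the closure, from -1 (fully open) to 1 (shut). In form: [ax, ay, az, tx, ty, tz, gripper, ax, ay, az, tx, ty, tz, gripper, ...]. A call has 1 to 10 rows; each row shifts and turns the commanded pose from where the row before left it, along the tool's axes as they then stand; what a row does not reach is not made up. The controller multiplies each number of a shift by 0.8 m and each number of a turn by 1.5 rad. A row lasts 1/12 s, in which the tool goes at most 41.7 mm and 7.16 degrees, less where a joint would pass 70% of its speed; a pose out of reach is approached as far as the arm can. A call with a number of a shift or a turn outside -1 to 1 is refused whole. A call with a gripper value outside its range is refused whole. The fingers move at their own pace and stop on an object; the grip force is fixed at half the most. Time passes only in rows, so rows that do not move let the fingers close. It gives the time, the measured TCP pose, the force, the opening and the grip force at its end, in the units of the state.
- get_obs(): the state, without advancing time (a new reading comes with each control period).
- capture(name): name is "side" or "top" or "wrist"; returns a dict with "image" (420x560x3 uint8, red, green, blue), "mtx" (3x3 intrinsics, pixels), "pose" (4x4, takes a point from camera to world coordinates). Camera axes: x right, y up, looking along -z (the intrinsics and any distortion apply to the point x, -y, -z); pixel columns grow to the right and rows downward; lengths in mm; the calibration is good to about 2 mm. A picture is of the moment at which its call begins. There is no depth.
- close_job(): hands the job in; it is judged then, once.
The state is a dict: "time": time; "joint_positions": joint angles; "dq": joint speeds; "tau": joint torques, N m; "tool_pos": TCP position; "tcp_rot": TCP orientation; "contact_force": force on the tool from outside, world axes, zero at the start; "moment": the same for the moment, N m; "grip_width": finger opening in mm; "finger_force": force on a finger pad.
Only numpy, scipy, OpenCV 4.12 (cv2) and the standard library are available. Lean on these libraries where they do the work, as an engineer would, in place of code of your own. Each camera call takes 0.05 s, during which the arm holds its last target. There are 200 camera calls.

TASK

Take the blue parts bin from its slanted stand and hang it on the grey rack: carry it by its black front handle, keep its nose tipped up by about 10 degrees to pass the slanted strip on its back over the aluminium rail, then bring it level and let it down so that the strip sits fully home behind the rail, with the bin's left side touching the yellow end stop. Let go and move clear. Do not knock the rack or its white lamp bar with the gripper or arm (lean the tool back toward the robot to stay out from under the bar), and leave the lens box, the swab tub and the marker where they are.

Things in the scene. Friction and masses are not known exactly. Their poses are not given: they have to be found in the camera images.
- bin: Blue open parts bin, 0.2 kg, 90 x 110 x 92 mm (x, y, z), starts loose on the slanted stand, nose (handle end) up. Origin: middle of the underside; x to its rear, y to its left, z up. Front wall 46 mm high, outer face x = -45; back wall 92 mm high, outer face x = +45; sides y = +-55. Two rear feet (z 6 to 18) reach to x = +76 and rest on the rack's panel when it hangs.
- stand: Fixed dark steel stand holding the bin at the start, 135 x 100 mm: its top slopes 20 deg, high at the front, low at the rear (+x), where a 16 mm lip holds the bin's rear feet. So the bin starts nose up by 20 deg, its origin 50 mm above the stand's origin (on the desk, under the bin's origin), its handle about 136 mm up. Lift the bin straight up.
- handle (a point): Middle of the bin's black front handle, bin (-80, 0, 62) mm: a tab in the bin's x-z plane, 14 mm thick along y (grip across y), 26 mm wide, 52 mm long, top leaning 30 deg to the front; a 14 mm thick arm joins it to the front wall below. With the bin on its stand a nearly upright tool can take it from above; once the bin hangs level, that tool leans back toward the robot.
- strip_tip (a point): Middle of the free lower edge of the bin's rear strip, bin (68, 0, 63) mm. The strip is aluminium, 96 mm wide, 4 mm thick; it starts at the top of the back wall (web at z 91 to 95 mm) and slants down and rearward, 60 deg below horizontal. The slot between it and the back wall takes the rail.
- left_side (a point): Point on the bin's left side face near its rear, bin (40, 55, 65) mm: this side must touch the end stop.
- rack: Fixed grey upright panel, 240 mm wide, 380 mm high, with rail, end stop and lamp. Origin: on the desk below the middle of the panel's front face; x points into the panel (its front side is -x), y to its left, z up. Fully hung, the bin is level, its axes parallel to the rack's, its origin at rack x = -76, z = +101 mm, and y = +55 mm when against the end stop.
- rail_edge (a point): Middle of the upper edge of the aluminium rail, rack (-23, 0, 183) mm; axes as the rack's. The rail runs along the whole width: a 4 mm plate rising from the panel toward the front, 60 deg above horizontal, so a 23 mm gap opens upward behind its edge. The seated strip lies on its rear face.
- stop_face (a point): Middle of the right-hand face of the yellow end stop (45 mm deep, 60 mm high) at the rack's left end, rack (-22, 110, 165) mm; axes as the rack's. The bin's left side must touch this face. The seated bin slides along the rail with some friction, freely if not pressed down.
- lamp_bar (a point): Middle of the white lamp bar, 28 mm thick, along the rack's y over its full width, on an arm at each end: rack (-133, 0, 354) mm, underside at z = 340 mm. It is close above the handle of the hung bin, so an upright tool does not fit there.
- lens_box: Bystander: white flat lens box 47 x 45 x 19 mm on the desk. Origin: middle of its underside.
- swab_tub: Bystander: white round tub of cotton swabs, 77 mm wide, 80 mm high. Origin: middle of its underside.
- pen: Bystander: white and black marker, 135 x 17 mm, lying on the desk. Origin: its middle, underside.

How it is judged:
By the outcome, as a careful person would: the job done as asked, in the order asked, and still so for the second after the job is handed in, with the robot touching nothing.
It also fails if it takes over 40 s, if anything falls off the work surface, if the arm or the gripper's body presses on something with over 40 N, if the wrist force passes 120 N, or if a joint passes its speed limit or range.

## Working session

There is one attempt and no reset: what is moved stays moved. The work goes in short steps, Python scripts to look and compute and a shell command to move; the robot and the scene stay as the last step left them, time stands still between calls to the robot, and variables do not carry over. Pictures are saved under pics/ and viewed, at most 10 in all, crops included, and the job is handed in when it is done.

```bash
ls; mkdir -p pics; python3 - <<'E'
from plant import *
import cv2,numpy as np
print(get_obs(), finger_overhang)
for n in("side","top"):
    c=capture(n); np.savez(f"pics/{n}0.npz",**c); cv2.imwrite(f"pics/{n}0.png",c["image"][:,:,::-1]); print(n,c["mtx"].round(1).tolist(),c["pose"].round(3).tolist(),[k for k in c])
E
```

```text
pics
{'time': 0.0, 'joint_positions': array([ 1.06799626e+00,  3.42700132e-01,  1.52498117e+00, -2.66454307e-06,
        1.27538933e+00, -1.45977616e-01]), 'dq': array([-0.00066996, -0.00047792, -0.00085719,  0.0015895 ,  0.00016514,
        0.00071422]), 'tau': array([ 8.20058231e-04, -4.31232941e+01, -2.44225770e+01,  7.20080500e-02,
        5.57054719e-02, -9.75251965e-05]), 'tool_pos': array([183.16948437, 491.61321318, 237.06918118]), 'tcp_rot': array([-3.14013003e+00, -2.12464880e-04,  2.78477082e+00]), 'contact_force': array([-0.44816842, -0.33855915, -0.05880374]), 'moment': array([-0.04523181,  0.01459071, -0.00950806]), 'finger_force': 0.0, 'grip_width': 91.81345135026197} 11.0
side [[426.9, 0.0, 276.2], [0.0, 426.9, 206.9], [0.0, 0.0, 1.0]] [[0.982, 0.109, -0.156, 418.657], [-0.19, 0.603, -0.775, -618.36], [0.009, 0.79, 0.613, 798.855], [0.0, 0.0, 0.0, 1.0]] ['image', 'mtx', 'pose']
top [[395.3, 0.0, 284.0], [0.0, 395.3, 212.7], [0.0, 0.0, 1.0]] [[-0.003, 0.996, -0.095, 501.701], [-1.0, -0.004, -0.006, 139.64], [-0.006, 0.095, 0.995, 1066.519], [0.0, 0.0, 0.0, 1.0]] ['image', 'mtx', 'pose']
```

View pics/side0.png

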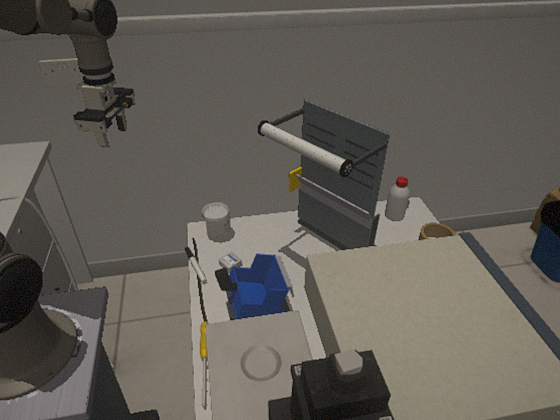

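View pics/top0.png

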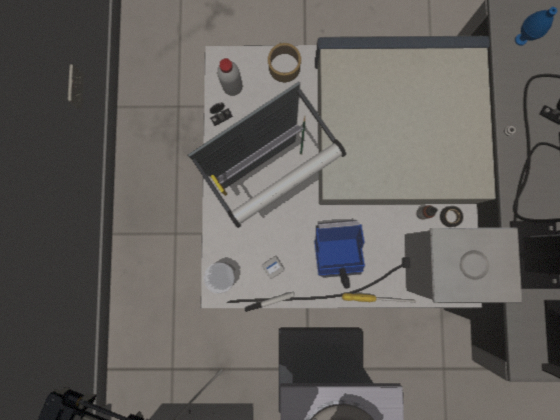

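The side view shows the bin at about (255,285) with its handle at (227,280), and the rack at (340,175) with the yellow stop at (295,179). In the top view the handle is at about (344,278), the lamp bar runs (237,218)–(342,150) and the stop is at (217,184). The next step is one combined crop to read the points precisely.

```bash
python3 - <<'E'
import cv2,numpy as np
t=cv2.imread("pics/top0.png");s=cv2.imread("pics/side0.png")
def crop(im,x0,y0,w,h,k):
    c=cv2.resize(im[y0:y0+h,x0:x0+w],None,fx=k,fy=k,interpolation=cv2.INTER_CUBIC)
    c=cv2.convertScaleAbs(c,alpha=1.5,beta=15)
    for v in range((x0+9)//10*10,x0+w,10):
        cv2.line(c,((v-x0)*k,0),((v-x0)*k,4 if v%50 else 12),(0,255,255),1)
        if v%20==0: cv2.putText(c,str(v),((v-x0)*k,14),0,.33,(0,255,255),1)
    for v in range((y0+9)//10*10,y0+h,10):
        cv2.line(c,(0,(v-y0)*k),(4,(v-y0)*k),(0,255,255),1)
        if v%20==0: cv2.putText(c,str(v),(5,(v-y0)*k+4),0,.33,(0,255,255),1)
    return c
a=np.hstack([crop(t,305,212,66,80,6),crop(s,210,245,98,75,4)[:480] if 0 else cv2.copyMakeBorder(crop(s,210,245,98,75,4),0,180,0,0,0)])
b=np.hstack([crop(t,187,78,165,150,2) ,crop(s,250,95,145,150,3)[:300]]) if 0 else None
cv2.imwrite("pics/c1.png",a); print(a.shape)
A=crop(t,185,80,132,150,3);B=crop(s,252,95,133,150,3)
b=np.hstack([A,B]);cv2.imwrite("pics/c2.png",b);print(b.shape)
E
```

```text
(480, 788, 3)
(450, 795, 3)
```

View pics/c1.png

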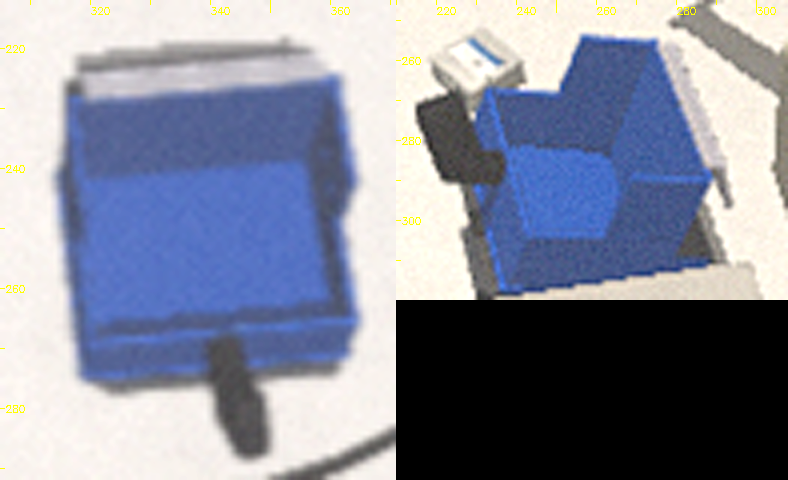

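View pics/c2.png

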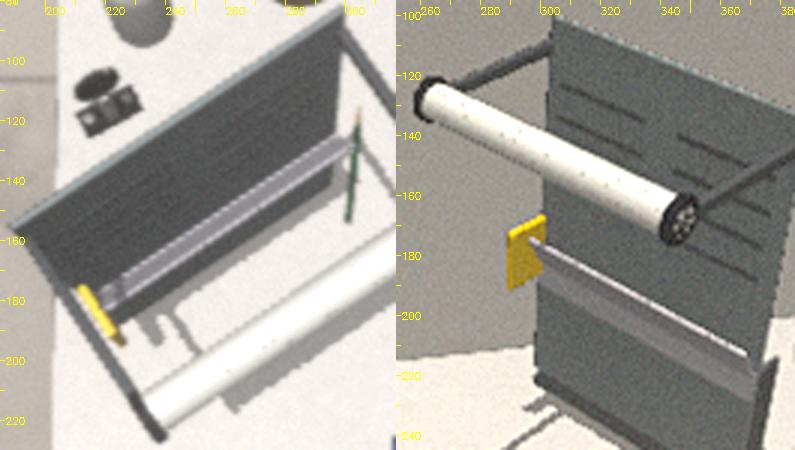

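The bin's front edge, handle tip at (348,288) and strip are clear in the top view. The rail edge runs (221,183)→(303,130) in top and (297,174)→(369,214) in side. Next I turn these into world points at their known heights.

```bash
cat > h.py <<'E'
import numpy as np, cv2
from scipy.spatial.transform import Rotation as R
def ray(c,px):
    d=np.linalg.inv(c["mtx"])@[px[0],px[1],1]; d=c["pose"][:3,:3]@[d[0],-d[1],-d[2]]
    return c["pose"][:3,3],d/np.linalg.norm(d)
def onz(c,px,z):
    o,d=ray(c,px); return o+d*(z-o[2])/d[2]
def tri(*cp):
    A=0;b=0
    for c,p in cp:
        o,d=ray(c,p);M=np.eye(3)-np.outer(d,d);A=A+M;b=b+M@o
    return np.linalg.solve(A,b)
def proj(c,P):
    q=c["pose"][:3,:3].T@(np.asarray(P,float)-c["pose"][:3,3]); q=c["mtx"]@[q[0],-q[1],-q[2]]; return q[:2]/q[2]
E
python3 - <<'E'
from h import *
t=dict(np.load("pics/top0.npz"));s=dict(np.load("pics/side0.npz"))
for n,a,b in [("railL",(220.7,182.7),(296.7,174.3)),("railR",(303.3,130),(369.3,213.7)),("lampL",(237,218),(261.7,128.3)),("lampR",(342,150),(347.7,167.7)),
  ("panTL",(187.7,155),(305,101.7)),("panTR",(297.5,83),(387,134)),("stopTopFront",(225.7,194.3),(289.3,173.3)),("stopTopBack",(211.7,176),(301.3,167.3)),
  ("handTop",(347.5,286),(222,270)),("binBL",(317,227.8),(257.5,254)),("binBR",(361.7,224.5),(275,255)),("binFL",(318.3,267),(233,268)),("binFR",(364.2,265),(265,316))]:
    print(n,tri((t,a),(s,b)).round(1))
for n,p,z in [("railL",(220.7,182.7),183),("railR",(303.3,130),183),("lampL",(237,218),354),("lampR",(342,150),354),("panTL",(187.7,155),380),("panTR",(297.5,83),380),("stF",(225.7,194.3),195),("stB",(211.7,176),195)]:
    print("T",n,onz(t,p,z).round(1))
for n,p,z in [("railL",(296.7,174.3),183),("railR",(369.3,213.7),183),("lampL",(261.7,128.3),354),("lampR",(347.7,167.7),354),("panTL",(305,101.7),380),("panTR",(387,134),380)]:
    print("S",n,onz(s,p,z).round(1))
E
```

```text
railL [654.4 288.  182.7]
railR [779.9  99.2 180.6]
lampL [557.  229.2 354.8]
lampR [686.7  36.7 356.6]
panTL [673.3 316.3 370.4]
panTR [801.7 118.8 376.2]
stopTopFront [628.4 273.7 197.7]
stopTopBack [669.7 306.9 190.5]
handTop [426.3   1.7 161.6]
binBL [534.9  68.5 127.3]
binBR [547.  -22.8 207.8]
binFL [459.4  62.7  99.3]
binFR [487.  -57.5  73.5]
T railL [654.3 287.9 183. ]
T railR [775.6 100.1 183. ]
T lampL [560.  228.9 354. ]
T lampR [684.6  37.  354. ]
T panTL [670.2 314.  380. ]
T panTR [801.3 118.6 380. ]
T stF [626.1 274.5 195. ]
T stB [667.5 306.3 195. ]
S railL [654.3 287.5 183. ]
S railR [782.4  96.8 183. ]
S lampL [554.2 230.7 354. ]
S lampR [691.4  41.1 354. ]
S panTL [668.4 295.6 380. ]
S panTR [796.8 111.7 380. ]
```

```bash
python3 - <<'E'
from h import *
t=dict(np.load("pics/top0.npz"));s=dict(np.load("pics/side0.npz"))
y=np.radians(4.2);Rb=R.from_euler('ZY',[y,np.radians(20)]).as_matrix()
for n,px,b in [("BL",(317,227.8),(45,55,92)),("BR",(361.7,224.5),(45,-55,92)),("FL",(318.3,267),(-45,55,46)),("FR",(364.2,265),(-45,-55,46)),("HT",(347.5,286),(-93,0,84.5)),
  ("FLb",(318.7,275.3),(-45,55,0)),("FRb",(363,271.7),(-45,-55,0))]:
    o=Rb@b; p=onz(t,px,50+o[2]); print(n,p.round(1),"origin",(p-o).round(1))
for n,px,b in [("FLs",(233,268),(-45,55,46)),("FRs",(242,284),(-45,-55,46)),("BLs",(257.5,254),(45,55,92)),("BRs",(275,255),(45,-55,92)),("HTs",(222,270),(-93,0,84.5))]:
    o=Rb@b; p=onz(s,px,50+o[2]); print(n,"origin",(p-o).round(1))
# check side projections for an origin guess
E
```

```text
BL [554.9  66.4 121.1] origin [485.3   6.1  50. ]
BR [562.4 -40.6 121.1] origin [484.8   8.8  50. ]
FL [461.3  63.3 108.6] origin [491.9  10.4  50. ]
FR [465.8 -46.9 108.6] origin [488.2   9.9  50. ]
HT [420.8   2.1 161.2] origin [479.2   6.4  50. ]
FLb [438.9  59.1  65.4] origin [485.1   7.4  50. ]
FRb [447.5 -51.9  65.4] origin [485.7   6.   50. ]
FLs origin [487.9   1.   50. ]
FRs origin [493.5  60.2  50. ]
BLs origin [446.6  15.   50. ]
BRs origin [476.9 114.4  50. ]
HTs origin [490.    5.4  50. ]
```

The points agree: the handle top triangulates to z = 161.6 where the geometry needs 161.2. The bin origin is about (485.5, 7) with yaw 4°, and the rack origin about (732, 209) with yaw 33.5°. I'll move above the handle first.

```bash
cat >> h.py <<'E'
def tool_R(yaw,lean):   # tool y along (yaw) left, z down and forward by lean deg
    a,l=np.radians(yaw),np.radians(lean)
    ez=R.from_euler('z',a).as_matrix()
    z=ez@[np.sin(l),0,-np.cos(l)]; y=ez@[0,1,0]; return np.c_[np.cross(y,z),y,z]
def plan(pos,Rt):       # totals in row units: turn in place, then shift in turned tool frame
    from plant import get_obs
    o=get_obs(); Rc=R.from_euler('xyz',o["tcp_rot"]).as_matrix()
    w=R.from_matrix(Rc.T@Rt).as_rotvec(); d=np.asarray(pos,float)-o["tool_pos"]
    print("turn",(w/1.5).round(4),"deg",np.degrees(np.linalg.norm(w)).round(1),"| shift",(Rt.T@d/800).round(4),"mm",np.linalg.norm(d).round(1),"| q",o["joint_positions"].round(2),"t",o["time"])
E
python3 - <<'E'
from h import *
Rb=R.from_euler('ZY',np.radians([4.2,20])).as_matrix()
h=np.array([485.5,7,50])+Rb@[-80,0,62]; u=-tool_R(4.2,10)[:,2]
print(h,h+100*u); plan(h+100*u,tool_R(4.2,10))
E
```

```text
[431.67477732   3.04732273 135.62255395] [414.35659317   1.77555478 234.10332926]
turn [-0.0259 -0.1149 -0.2859] deg 26.6 | shift [-0.239  -0.6319  0.046 ] mm 541.7 | q [ 1.07  0.34  1.52  0.    1.28 -0.15] t 0.1
```

```bash
python3 -m inch '[-0.0052,-0.023,-0.0572,0,0,0,-1, -0.0052,-0.023,-0.0572,0,0,0,-1, -0.0052,-0.023,-0.0572,0,0,0,-1, -0.0052,-0.023,-0.0572,0,0,0,-1, -0.0052,-0.023,-0.0572,0,0,0,-1]'; 
python3 -m inch '[0,0,0,-0.012,-0.0316,0.0023,-1, 0,0,0,-0.012,-0.0316,0.0023,-1, 0,0,0,-0.012,-0.0316,0.0023,-1, 0,0,0,-0.012,-0.0316,0.0023,-1, 0,0,0,-0.012,-0.0316,0.0023,-1, 0,0,0,-0.012,-0.0316,0.0023,-1, 0,0,0,-0.012,-0.0316,0.0023,-1, 0,0,0,-0.012,-0.0316,0.0023,-1, 0,0,0,-0.012,-0.0316,0.0023,-1, 0,0,0,-0.012,-0.0316,0.0023,-1]'
```

```text
time: 0.52
tool_pos: [183.3, 491.8, 237.4]
tcp_rot: [3.141, 0.177, -3.064]
contact_force: [1.1, -0.8, 0.3]
grip_width: 91.9
finger_force: 0.0
time: 1.35
tool_pos: [299.4, 245.7, 235.9]
tcp_rot: [3.14, 0.175, -3.068]
contact_force: [-0.5, 0.2, 0.5]
grip_width: 91.7
finger_force: 0.0
```

```bash
python3 -m inch '[0,0,0,-0.012,-0.0316,0.0023,-1, 0,0,0,-0.012,-0.0316,0.0023,-1, 0,0,0,-0.012,-0.0316,0.0023,-1, 0,0,0,-0.012,-0.0316,0.0023,-1, 0,0,0,-0.012,-0.0316,0.0023,-1, 0,0,0,-0.012,-0.0316,0.0023,-1, 0,0,0,-0.012,-0.0316,0.0023,-1, 0,0,0,-0.012,-0.0316,0.0023,-1, 0,0,0,-0.012,-0.0316,0.0023,-1, 0,0,0,-0.012,-0.0316,0.0023,-1]'
python3 - <<'E'
from h import *
from plant import *
h=np.array([431.7,3.05,135.6]); u=-tool_R(4.2,10)[:,2]
plan(h+100*u,tool_R(4.2,10))
c=capture("wrist");np.savez("pics/w1.npz",**c);cv2.imwrite("pics/w1.png",c["image"][:,:,::-1])
print(c["pose"].round(2).tolist(), "handle top px",proj(c,h+26*u),"ctr",proj(c,h))
E
```

```text
time: 2.18
tool_pos: [415.5, 0.7, 234.2]
tcp_rot: [3.14, 0.175, -3.069]
contact_force: [0.0, -0.1, 0.1]
grip_width: 92.0
finger_force: 0.0
turn [ 0.001   0.0005 -0.0003] deg 0.1 | shift [ 0.0013  0.0014 -0.0001] mm 1.6 | q [-0.22  0.05  1.93  0.06  1.   -1.9 ] t 2.1833
[[-0.07, -0.89, -0.45, 313.28], [1.0, -0.06, -0.03, -6.14], [0.0, -0.45, 0.89, 365.23], [0.0, 0.0, 0.0, 1.0]] handle top px [280.35544572 223.42677706] ctr [280.28931147 213.79860324]
```

View pics/w1.png

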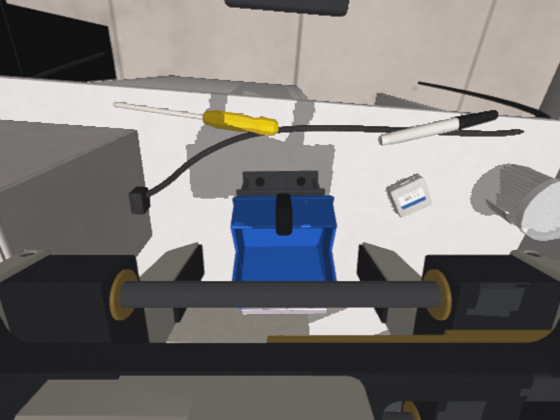

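The wrist view shows the handle straight below at (284,195–233), where (280,213) was predicted, so it may lie a few mm further left. I'll check the mask numerically.

```bash
python3 - <<'E'
from h import *
c=dict(np.load("pics/w1.npz"));im=c["image"]
sub=im[190:240,255:315].astype(int); m=(sub.sum(2)<110)
n,l,st,ce=cv2.connectedComponentsWithStats(m.astype(np.uint8)); k=1+st[1:,4].argmax(); print(st[k]+[255,190,0,0,0],ce[k]+[255,190])
for r in range(195,240,5):
    x=np.where(l[r-190]==k)[0]+255; print(r,(x.min(),x.max()) if len(x) else None)
Rb=R.from_euler('ZY',np.radians([4.2,20])).as_matrix();o=np.array([485.5,7,50])
for b in [(-45,55,46),(-45,-55,46),(45,55,92),(45,-55,92),(-45,55,0),(-45,-55,0),(-93,0,84.5),(-80,0,62)]: print(b,proj(c,o+Rb@b).round(1))
hsv=cv2.cvtColor(im,cv2.COLOR_RGB2HSV);m=cv2.inRange(hsv,(105,120,40),(130,255,255))
for r in (200,215,225,240,260): x=np.where(m[r,200:360])[0]+200; print(r,x.min(),x.max())
print("handle y at z=161",onz(c,(284,228),161),onz(c,(284,213),136))
E
```

```text
[276 194  16  41 609] [283.40065681 214.20032841]
195 (np.int64(277), np.int64(289))
200 (np.int64(277), np.int64(290))
205 (np.int64(276), np.int64(290))
210 (np.int64(276), np.int64(291))
215 (np.int64(276), np.int64(291))
220 (np.int64(276), np.int64(291))
225 (np.int64(276), np.int64(291))
230 (np.int64(277), np.int64(291))
235 None
(-45, 55, 46) [334.3 225.5]
(-45, -55, 46) [226.1 225.6]
(45, 55, 92) [328.8 307.9]
(45, -55, 92) [231.7 308. ]
(-45, 55, 0) [329.  194.3]
(-45, -55, 0) [231.3 194.4]
(-93, 0, 84.5) [280.4 223.4]
(-80, 0, 62) [280.3 213.8]
200 233 332
215 233 333
225 231 335
240 234 333
260 235 332
handle y at z=161 [431.34130833   5.99540502 161.        ] [430.4585039    6.26322044 136.        ]
```

```bash
python3 - <<'E'
from h import *
h=np.array([431.5,5.2,136]); Rt=tool_R(4.2,10); plan(h-8*-Rt[:,2],Rt)
E
```

```text
turn [-0.0009  0.0017 -0.0008] deg 0.2 | shift [0.004  0.0085 0.1342] mm 107.6 | q [-0.23  0.05  1.92  0.06  1.   -1.9 ] t 2.2333
```

```bash
python3 -m inch '[0,0,0,0.004,0.0085,0,-1, 0,0,0,0,0,0.0224,-1, 0,0,0,0,0,0.0224,-1, 0,0,0,0,0,0.0224,-1, 0,0,0,0,0,0.0224,-1, 0,0,0,0,0,0.0224,-1, 0,0,0,0,0,0.0112,-1, 0,0,0,0,0,0.0112,-1, 0,0,0,0,0,0,-1]'
python3 -m inch '[0,0,0,0,0,0,1, 0,0,0,0,0,0,1, 0,0,0,0,0,0,1, 0,0,0,0,0,0,1, 0,0,0,0,0,0,1, 0,0,0,0,0,0,1, 0,0,0,0,0,0,1, 0,0,0,0,0,0,1]'
```

```text
time: 2.98
tool_pos: [429.0, 11.3, 126.3]
tcp_rot: [3.139, 0.172, -3.068]
contact_force: [-0.3, 0.3, -0.4]
grip_width: 91.7
finger_force: 0.0
time: 3.65
tool_pos: [430.5, 10.1, 128.0]
tcp_rot: [3.14, 0.176, -3.069]
contact_force: [-0.0, -0.5, -0.6]
grip_width: 42.9
finger_force: 0.0
```

```bash
python3 -m inch '[0,0,0,0,-0.0056,0,1, 0,0,0,0,0,0,1, 0,0,0,0,0,0,1, 0,0,0,0,0,0,1, 0,0,0,0,0,0,1, 0,0,0,0,0,0,1, 0,0,0,0,0,0,1]'
python3 - <<'E'
from h import *
from plant import *
o=get_obs();print(o)
E
```

```text
time: 4.23
tool_pos: [430.9, 5.6, 128.0]
tcp_rot: [3.141, 0.176, -3.068]
contact_force: [-0.7, -2.7, 0.8]
grip_width: 14.2
finger_force: 30.0
{'time': 4.2333, 'joint_positions': array([-0.20039798,  0.229378  ,  2.06238049,  0.07668106,  0.68225249,
       -1.90020314]), 'dq': array([ 1.37258468e-03,  1.09492462e-04,  9.53412944e-04,  1.52395464e-05,
       -3.94971291e-04,  1.32009317e-04]), 'tau': array([  0.4203722 , -30.85309267, -18.2704407 ,   0.46245701,
        -0.60323646,   0.06446278]), 'tool_pos': array([430.87399522,   5.57510504, 127.98356573]), 'tcp_rot': array([ 3.14052804,  0.17572673, -3.06814606]), 'contact_force': array([-0.66829933, -2.73506736,  0.83922621]), 'moment': array([-0.30293136,  0.14825411,  0.05958202]), 'finger_force': 29.986380636692047, 'grip_width': 14.189349259252495}
```

The handle is gripped at 14.2 mm and 30 N. Before lifting I'll re-grip with about 8° more lean, since that leaves clearly more room under the lamp bar.

```bash
python3 -m inch '[0,0,0,0,0,0,0, 0,0,0,0,0,0,0, 0,0,0,0,0,0,0, 0,0,0,0,0,0,0, 0,-0.0465,0,-0.0007,0,0,0, 0,-0.0465,0,-0.0007,0,0,0, 0,0,0,0,0,0,0, 0,0,0,0,0,0,1, 0,0,0,0,0,0,1, 0,0,0,0,0,0,1]'
python3 -m inch '[0,0,0,0,0,0,1, 0,0,0,0,0,0,1, 0,0,0,0,0,0,1, 0,0,0,0,0,0,1, 0,0,0,0,0,0,1]'
python3 - <<'E'
from h import *
plan([431,5.6,278],tool_R(4.2,18))
E
```

```text
time: 5.07
tool_pos: [432.7, 5.6, 128.5]
tcp_rot: [3.14, 0.315, -3.068]
contact_force: [-0.2, -0.1, 0.6]
grip_width: 30.6
finger_force: 0.0
time: 5.48
tool_pos: [432.2, 5.7, 128.3]
tcp_rot: [3.141, 0.315, -3.068]
contact_force: [1.2, -0.1, -0.9]
grip_width: 13.6
finger_force: 30.0
turn [0.0007 0.0009 0.    ] deg 0.1 | shift [-0.0564  0.     -0.1784] mm 149.7 | q [-0.23  0.18  2.17  0.2   0.5  -2.04] t 5.4833
```

```bash
python3 -m inch '[0,0,0,-0.0042,0,-0.0131,1, 0,0,0,-0.0042,0,-0.0131,1, 0,0,0,-0.0042,0,-0.0131,1, 0,0,0,-0.0042,0,-0.0131,1, 0,0,0,-0.0042,0,-0.0131,1, 0,0,0,-0.0042,0,-0.0131,1, 0,0,0,-0.0042,0,-0.0131,1, 0,0,0,-0.0042,0,-0.0131,1, 0,0,0,-0.0042,0,-0.0131,1, 0,0,0,0,0,0,1]'
python3 - <<'E'
from h import *
from plant import *
print(get_obs()["contact_force"],get_obs()["moment"])
c=capture("side");np.savez("pics/s2.npz",**c);cv2.imwrite("pics/s2.png",cv2.resize(c["image"][90:330,180:420,::-1],None,fx=2.5,fy=2.5))
E
```

```text
time: 6.32
tool_pos: [431.9, 5.5, 228.6]
tcp_rot: [3.141, 0.317, -3.069]
contact_force: [0.6, 0.2, -2.2]
grip_width: 14.1
finger_force: 30.0
[ 0.55833532  0.19470231 -2.1824527 ] [ 0.03281981  0.36858426 -0.00293818]
```

View pics/s2.png

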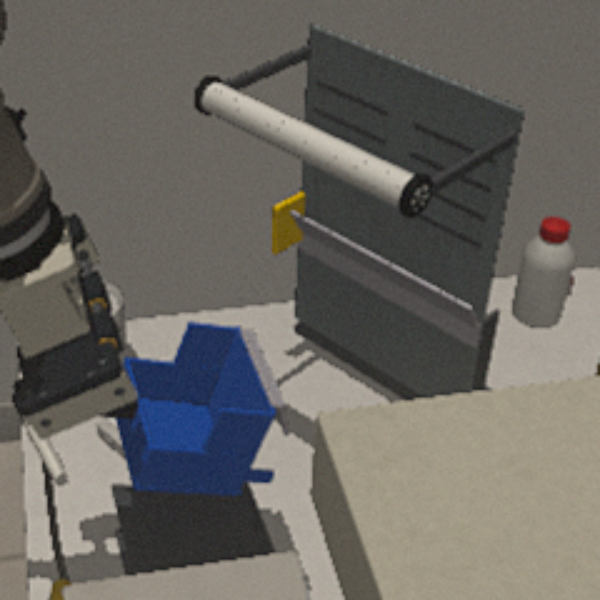

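The bin hangs in the grip clear of the stand, nose up. Next I'll swing left to stay away from the beige box, then turn to the rack's heading.

```bash
cat >> h.py <<'E'
def T(p,Rm): M=np.eye(4);M[:3,:3]=Rm;M[:3,3]=p;return M
GR=np.linalg.inv(T([432.2,5.7,128.3],tool_R(4.2,18.05)))@T([485.4,9.5,50],R.from_euler('ZY',np.radians([4.2,20])).as_matrix())
RACK=[732.,209.,33.5]
def rackT(): return T([RACK[0],RACK[1],0],R.from_euler('z',np.radians(RACK[2])).as_matrix())
def goal(x,y,z,pitch): # bin in rack coords, nose up pitch deg
    M=rackT()@T([x,y,z],R.from_euler('y',np.radians(pitch)).as_matrix())@np.linalg.inv(GR)
    plan(M[:3,3],M[:3,:3])
def binnow():
    from plant import get_obs
    o=get_obs(); return T(o["tool_pos"],R.from_euler('xyz',o["tcp_rot"]).as_matrix())@GR
def binrack():
    M=np.linalg.inv(rackT())@binnow(); print("bin in rack",M[:3,3].round(1),R.from_matrix(M[:3,:3]).as_euler('ZYX',degrees=True).round(2))
E
python3 -m inch '[0,0,0,0,0.025,0,1, 0,0,0,0,0.025,0,1, 0,0,0,0,0.025,0,1, 0,0,0,0,0.025,0,1, 0,0,0,0,0.025,0,1, 0,0,0,0,0.025,0,1, 0,0,0,0,0.025,0,1]'
python3 -c "
from h import *
binrack(); goal(-150,45,165,10)"
```

```text
time: 6.95
tool_pos: [420.1, 146.1, 226.0]
tcp_rot: [3.14, 0.312, -3.069]
contact_force: [0.5, -0.8, -2.6]
grip_width: 13.9
finger_force: 30.0
bin in rack [-248.5   93.7  147.6] [-29.27  20.15   0.08]
turn [-0.1325 -0.1153 -0.3145] deg 31.0 | shift [-0.0908 -0.0932  0.0387] mm 108.6 | q [ 0.19  0.05  1.98 -0.05  0.8  -1.43] t 6.95
```

```bash
python3 -m inch '[-0.0166,-0.0144,-0.0393,0,0,0,1, -0.0166,-0.0144,-0.0393,0,0,0,1, -0.0166,-0.0144,-0.0393,0,0,0,1, -0.0166,-0.0144,-0.0393,0,0,0,1, -0.0166,-0.0144,-0.0393,0,0,0,1, -0.0166,-0.0144,-0.0393,0,0,0,1, -0.0166,-0.0144,-0.0393,0,0,0,1, -0.0166,-0.0144,-0.0393,0,0,0,1, 0,0,0,0,0,0,1]'
python3 -c "
from h import *
binrack(); goal(-150,45,160,10)"
```

```text
time: 7.7
tool_pos: [420.2, 144.6, 225.8]
tcp_rot: [3.141, 0.49, -2.556]
contact_force: [-0.9, -0.5, -1.7]
grip_width: 14.0
finger_force: 30.0
bin in rack [-229.4  118.4  158. ] [0.08 9.98 0.04]
turn [0.0008 0.0002 0.0005] deg 0.1 | shift [-0.0888 -0.0917  0.0444] mm 108.1 | q [-0.04 -0.01  2.11  0.45  0.68 -2.5 ] t 7.7
```

```bash
python3 -m inch '[0,0,0,-0.0099,-0.0102,0.0049,1, 0,0,0,-0.0099,-0.0102,0.0049,1, 0,0,0,-0.0099,-0.0102,0.0049,1, 0,0,0,-0.0099,-0.0102,0.0049,1, 0,0,0,-0.0099,-0.0102,0.0049,1, 0,0,0,-0.0099,-0.0102,0.0049,1, 0,0,0,-0.0099,-0.0102,0.0049,1, 0,0,0,-0.0099,-0.0102,0.0049,1, 0,0,0,-0.0099,-0.0102,0.0049,1, 0,0,0,0,0,0,1]'
python3 - <<'E'
from h import *
from plant import *
binrack(); o=get_obs();print(o["joint_positions"].round(2))
B=binnow();K=rackT();ims=[]
P={"binBL":B@[45,55,92,1],"binBR":B@[45,-55,92,1],"tipL":B@[68,48,63,1],"tipR":B@[68,-48,63,1],"FR":B@[-45,-55,46,1],"FL":B@[-45,55,46,1]}
Q={"railR":K@[-23,-120,183,1],"railL":K@[-23,110,183,1],"stF":K@[-44.5,110,195,1],"stB":K@[0,110,195,1],"stFb":K@[-44.5,110,135,1]}
for n in("side","top","wrist"):
    c=capture(n);np.savez(f"pics/{n}3.npz",**c);im=c["image"][:,:,::-1].copy()
    k=3;x0,y0,w,h={"side":(235,110,133,133),"top":(195,110,133,133),"wrist":(0,0,560,420)}[n]
    if n=="wrist": ims.append(cv2.resize(im,(0,0),fx=1,fy=1));continue
    im=cv2.resize(im[y0:y0+h,x0:x0+w],None,fx=k,fy=k,interpolation=cv2.INTER_CUBIC); im=cv2.convertScaleAbs(im,alpha=1.5,beta=10)
    for D,col in((P,(0,0,255)),(Q,(0,255,0))):
        for m,v in D.items():
            p=(proj(c,v[:3])-[x0,y0])*k; cv2.drawMarker(im,tuple(int(a) for a in p),col,cv2.MARKER_CROSS,9,1)
    ims.append(im)
cv2.imwrite("pics/c3.png",np.hstack(ims[:2])); cv2.imwrite("pics/w3.png",ims[2])
E
```

```text
time: 8.53
tool_pos: [531.0, 127.3, 230.0]
tcp_rot: [-3.14, 0.493, -2.557]
contact_force: [-0.0, -0.2, -1.7]
grip_width: 13.6
finger_force: 30.0
bin in rack [-146.4   42.5  162.4] [-0.09  9.82 -0.1 ]
[-0.07  0.18  1.88  0.45  0.73 -2.51]
```

View pics/c3.png

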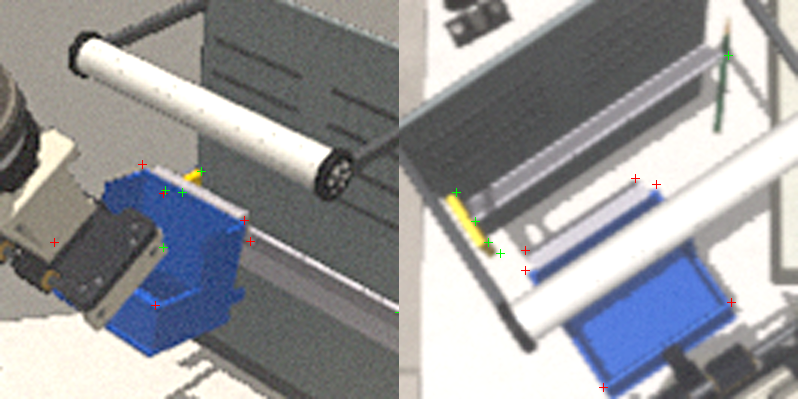

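The overlays on the rack (stop front and rail ends, green) agree within about 1–2 px. The bin's rear edge looks 2–3 px off in the top view, so I'll measure that numerically.

```bash
python3 - <<'E'
from h import *
c=dict(np.load("pics/top3.npz"));hsv=cv2.cvtColor(c["image"],cv2.COLOR_RGB2HSV)
m=cv2.inRange(hsv,(105,110,40),(130,255,255)); m=cv2.morphologyEx(m,cv2.MORPH_OPEN,np.ones((2,2)))
B=binnow()
pts=[]
for x in range(244,278):
    r=np.where(m[150:235,x])[0]
    if len(r): pts.append((x,150+r.min()))
pts=np.array(pts); f=np.polyfit(pts[:,0],pts[:,1],1); res=pts[:,1]-np.polyval(f,pts[:,0]); g=abs(res)<1.5;f=np.polyfit(pts[g,0],pts[g,1],1)
print("rear edge fit",f,res.std().round(2))
a,b=proj(c,(B@[45,55,92,1])[:3]),proj(c,(B@[45,-55,92,1])[:3]);print("pred",a,b,"slope",(b-a)[1]/(b-a)[0],"meas at pred x",np.polyval(f,a[0]),np.polyval(f,b[0]))
# front lower outline: bottommost blue
pts=[]
for x in range(266,300):
    r=np.where(m[180:250,x])[0]
    if len(r): pts.append((x,180+r.max()))
pts=np.array(pts); print(pts[::3].tolist())
a,b=proj(c,(B@[-45,55,46,1])[:3]),proj(c,(B@[-45,-55,46,1])[:3]);print("pred front top",a,b)
a,b=proj(c,(B@[-45,55,0,1])[:3]),proj(c,(B@[-45,-55,0,1])[:3]);print("pred front bot",a,b)
# left extents, right extents per row
for y in (205,212,220,228,236): x=np.where(m[y,225:320])[0]+225; print(y,x.min(),x.max())
E
```

```text
Traceback (most recent call last):
TypeError: expected non-empty vector for x
```

```bash
python3 - <<'E'
from h import *
c=dict(np.load("pics/top3.npz"));I=c["image"].astype(int)
m=((I[:,:,2]>I[:,:,0]*1.5)&(I[:,:,2]>55)).astype(np.uint8); m[:150]=0
B=binnow()
pts=np.array([(x,np.where(m[150:235,x])[0].min()+150) for x in range(242,281) if m[150:235,x].any()])
print(pts[::3].tolist())
f=np.polyfit(pts[:,0],pts[:,1],1)
for _ in range(3):
    res=abs(pts[:,1]-np.polyval(f,pts[:,0])); g=res<=np.percentile(res,75); f=np.polyfit(pts[g,0],pts[g,1],1)
a,b=proj(c,(B@[45,55,92,1])[:3]),proj(c,(B@[45,-55,92,1])[:3]);print("fit",f,"pred",a,b,"slope",(b-a)[1]/(b-a)[0],"meas at pred x",np.polyval(f,a[0]),np.polyval(f,b[0]))
for n,p in (("front top",46),("front bot",0)): print(n,proj(c,(B@[-45,55,p,1])[:3]),proj(c,(B@[-45,-55,p,1])[:3]))
pts=np.array([(x,np.where(m[180:250,x])[0].max()+180) for x in range(255,320,3) if m[180:250,x].any()]);print(pts.tolist())
for y in range(170,245,6):
    x=np.where(m[y])[0]
    if len(x): print(y,x.min(),x.max())
E
```

```text
[[242, 200], [245, 198], [248, 196], [251, 194], [254, 192], [257, 190], [260, 188], [263, 186], [266, 184], [269, 182], [272, 180], [275, 178], [278, 176]]
fit [ -0.66924513 361.9092892 ] pred [236.69782891 201.90507819] [280.39153533 173.14723861] slope -0.6581689202653523 meas at pred x 203.50042085715393 174.25862079507772
front top [262.89928691 240.6763471 ] [305.32318409 212.41122531]
front bot [266.01258791 244.08451497] [306.32263652 217.19584015]
[[255, 227], [258, 231], [261, 236], [264, 240], [267, 242], [270, 240], [273, 238], [276, 236], [279, 234], [282, 232], [285, 225], [288, 224], [291, 226], [294, 224], [297, 222], [300, 220], [303, 218], [306, 216]]
176 278 282
182 269 273
188 260 264
194 251 293
200 239 297
206 267 301
212 259 305
218 252 303
224 253 294
230 257 283
236 261 276
242 266 267
```

The measured bin edges agree with the prediction to about 1.5 px: slope −0.669 against −0.658, offset about 2.5 mm. The grasp model and the rack pose are good enough, so I'll advance with the tip about 10 mm above the rail.

```bash
python3 -c "
from h import *
binrack(); goal(-125,47,146,10); goal(-86,47,146,10); goal(-86,47,135,10)
K=rackT()[:3,:3]; Rt=R.from_euler('xyz',__import__('plant').get_obs()['tcp_rot']).as_matrix(); print((Rt.T@K/800*10).round(4))"
```

```text
bin in rack [-148.8   45.1  161.6] [0.01 9.93 0.02]
turn [ 0.0002  0.0008 -0.    ] deg 0.1 | shift [-0.0172  0.0024  0.0312] mm 28.6 | q [-0.07  0.18  1.88  0.45  0.73 -2.51] t 8.6833
turn [ 0.0002  0.0008 -0.    ] deg 0.1 | shift [-0.0602  0.0024  0.0541] mm 64.8 | q [-0.07  0.18  1.88  0.45  0.73 -2.51] t 8.6833
turn [ 0.0002  0.0008 -0.    ] deg 0.1 | shift [-0.0538  0.0024  0.0663] mm 68.3 | q [-0.07  0.18  1.88  0.45  0.73 -2.51] t 8.6833
[[-0.011   0.     -0.0059]
 [-0.      0.0125  0.    ]
 [ 0.0059  0.     -0.011 ]]
```

```bash
python3 -m inch '[0,0,0,-0.0057,0.0008,0.0104,1, 0,0,0,-0.0057,0.0008,0.0104,1, 0,0,0,-0.0057,0.0008,0.0104,1, 0,0,0,-0.0086,0,0.0046,1, 0,0,0,-0.0086,0,0.0046,1, 0,0,0,-0.0086,0,0.0046,1, 0,0,0,-0.0086,0,0.0046,1, 0,0,0,-0.0086,0,0.0046,1, 0,0,0,0,0,0,1, 0,0,0,0,0,0,1]'
python3 - <<'E'
from h import *
from plant import *
binrack(); o=get_obs(); print(o["contact_force"].round(1))
c=capture("side");np.savez("pics/s4.npz",**c)
d=capture("top");np.savez("pics/t4.npz",**d)
ims=[]
for c,x0,y0,w,h in ((c,270,125,66,90),(d,205,120,66,90)):
    im=cv2.resize(c["image"][y0:y0+h,x0:x0+w,::-1],None,fx=6,fy=6,interpolation=cv2.INTER_CUBIC);im=cv2.convertScaleAbs(im,alpha=1.6,beta=10)
    for q in ([68,48,63,1],[68,-48,63,1],[45,55,92,1],[45,-55,92,1]):
        cv2.drawMarker(im,tuple(int(a) for a in (proj(c,(binnow()@q)[:3])-[x0,y0])*6),(0,0,255),0,10,1)
    for q in ([-23,-120,183,1],[-23,0,183,1],[-44.5,110,195,1],[0,110,195,1]):
        cv2.drawMarker(im,tuple(int(a) for a in (proj(c,(rackT()@q)[:3])-[x0,y0])*6),(0,255,0),0,10,1)
    ims.append(im)
cv2.imwrite("pics/c4.png",np.hstack(ims))
E
```

```text
time: 9.52
tool_pos: [579.5, 164.4, 214.4]
tcp_rot: [-3.141, 0.492, -2.556]
contact_force: [-0.2, -0.3, -1.8]
grip_width: 13.8
finger_force: 30.0
bin in rack [-85.5  46.9 146.7] [ 0.03  9.87 -0.04]
[-0.2 -0.3 -1.8]
```

View pics/c4.png

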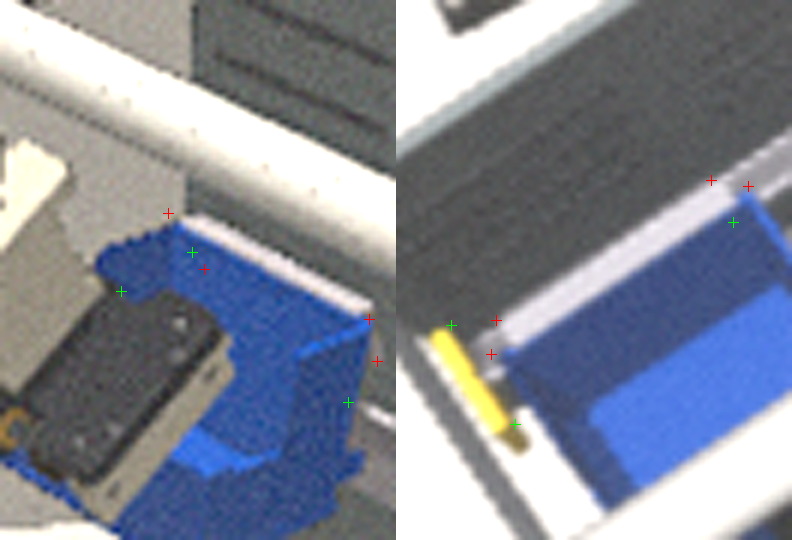

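The strip lies over and behind the rail edge with no contact force, and there is a gap to the yellow stop (stop at about (480,385), bin corner at (510,355) in the crop). Next I'll lower and level together.

```bash
python3 -c "
from h import *
goal(-86,46.5,136,10); 
import plant
o=plant.get_obs();M1=rackT()@T([-86,46.5,136],R.from_euler('y',np.radians(10)).as_matrix())@np.linalg.inv(GR)
M2=rackT()@T([-82,46.5,121],np.eye(3))@np.linalg.inv(GR)
D=np.linalg.inv(M1)@M2; print(R.from_matrix(D[:3,:3]).as_rotvec()/1.5, 'shift in M2 frame',(M2[:3,:3].T@(M2[:3,3]-M1[:3,3])/800).round(4), 'in M1',D[:3,3]/800)
"
```

```text
turn [-0.0002  0.0013  0.0003] deg 0.1 | shift [ 0.006  -0.0004  0.0117] mm 10.5 | q [ 0.02  0.3   1.77  0.41  0.69 -2.41] t 9.6167
[-7.06772030e-18 -1.16355283e-01  2.67533278e-17] shift in M2 frame [ 0.0279 -0.      0.0219] in M1 [ 2.36485505e-02 -3.55271368e-17  2.63675398e-02]
```

```bash
python3 -m inch '[0,0,0,0.003,0,0.0058,1, 0,0,0,0.003,0,0.0058,1, 0,-0.0194,0,0.0043,0,0.004,1, 0,-0.0194,0,0.0043,0,0.004,1, 0,-0.0194,0,0.0043,0,0.004,1, 0,-0.0194,0,0.0043,0,0.004,1, 0,-0.0194,0,0.0043,0,0.004,1, 0,-0.0194,0,0.0043,0,0.004,1, 0,0,0,0,0,0,1, 0,0,0,0,0,0,1]'
python3 -c "
from h import *
binrack(); goal(-79,47,108,0); goal(-76,47,101,0)"
```

```text
time: 10.45
tool_pos: [573.2, 159.8, 176.2]
tcp_rot: [3.141, 0.665, -2.558]
contact_force: [-0.5, -0.9, -0.9]
grip_width: 13.9
finger_force: 30.0
bin in rack [-82.7  46.4 120.9] [-0.08 -0.03  0.01]
turn [-0.0004  0.0004 -0.0008] deg 0.1 | shift [0.0063 0.0006 0.0155] mm 13.4 | q [-0.05  0.32  1.98  0.95  0.47 -2.99] t 10.45
turn [-0.0004  0.0004 -0.0008] deg 0.1 | shift [0.0087 0.0006 0.0247] mm 21.0 | q [-0.05  0.32  1.98  0.95  0.47 -2.99] t 10.45
```

q6 is at −2.99, close to its −3.11 limit. I'll predict what the remaining descent does before moving.

```bash
python3 - <<'E'
from h import *
from plant import get_obs
o=get_obs();q=o["joint_positions"];Rt=R.from_euler('xyz',o["tcp_rot"])
def fk(q,s4=1,s6=1): return R.from_euler('ZYZYZ',[q[0],q[1]+q[2],s4*q[3],q[4],s6*q[5]])
for s4 in(1,-1):
    for s6 in(1,-1):
        f=lambda q:fk(q,s4,s6)
        C=f([1.068,.342,1.524,0,1.275,-.146]).inv()*R.from_euler('xyz',[-3.1401,0,2.7848])
        print(s4,s6,np.degrees((( f(q)*C).inv()*Rt).magnitude()).round(2), C.as_rotvec().round(2))
print(q.round(3))
C0=R.from_euler('ZYZYZ',[1.068,.342+1.524,0,1.275,-.146]).inv()*R.from_euler('xyz',[-3.1401,0,2.7848])
def wr(q1,s,Rw): return (R.from_euler('ZY',[q1,s]).inv()*Rw*C0.inv()).as_euler('ZYZ')
for lab,Rw in(("now lean",Rt),("8deg less lean",Rt*R.from_rotvec([0,np.radians(8),0]))):
    for dq1,ds in((0,0),(0,.03),(0,.06),(0,.09),(.02,.06)): print(lab,dq1,ds,wr(q[0]+dq1,q[1]+q[2]+ds,Rw).round(3))
E
```

```text
Traceback (most recent call last):
  File "scipy/spatial/transform/_rotation.pyx", line 1413, in scipy.spatial.transform._rotation.Rotation.from_euler
ValueError: Expected axis specification to be a non-empty string of upto 3 characters, got ZYZYZ
```

```bash
cat > k.py <<'E'
from h import *
from plant import get_obs
o=get_obs();q=o["joint_positions"];Rt=R.from_euler('xyz',o["tcp_rot"])
def fk(q,s4=1,s6=1): return R.from_euler('ZY',[q[0],q[1]+q[2]])*R.from_euler('ZYZ',[s4*q[3],q[4],s6*q[5]])
q0=[1.068,.3427,1.525,0,1.2754,-.146];R0=R.from_euler('xyz',[-3.1401,0,2.7848])
best=[]
for s4 in(1,-1):
    for s6 in(1,-1):
        C=fk(q0,s4,s6).inv()*R0; best.append((np.degrees(((fk(q,s4,s6)*C).inv()*Rt).magnitude()),s4,s6,C))
b=min(best,key=lambda v:v[0]);print([ (round(v[0],2),v[1],v[2]) for v in best],q.round(3)); _,s4,s6,C=b
for lab,Rw in(("now",Rt),("8 less",Rt*R.from_rotvec([0,np.radians(8),0]))):
    for dq1,ds in((0,0),(0,.03),(0,.06),(0,.09),(.02,.06)): 
        e=(R.from_euler('ZY',[q[0]+dq1,q[1]+q[2]+ds]).inv()*Rw*C.inv()).as_euler('ZYZ')*[s4,1,s6]; print(lab,dq1,ds,e.round(3))
E
python3 k.py
```

```text
[(np.float64(0.01), 1, 1), (np.float64(34.05), 1, -1), (np.float64(108.78), -1, 1), (np.float64(139.74), -1, -1)] [-0.051  0.317  1.976  0.949  0.466 -2.99 ]
now 0 0 [ 0.949  0.466 -2.99 ]
now 0 0.03 [ 0.999  0.45  -3.046]
now 0 0.06 [ 1.053  0.434 -3.106]
now 0 0.09 [1.112 0.42  3.113]
now 0.02 0.06 [ 1.052  0.422 -3.089]
8 less 0 0 [ 0.661  0.505 -2.735]
8 less 0 0.03 [ 0.696  0.482 -2.774]
8 less 0 0.06 [ 0.734  0.459 -2.818]
8 less 0 0.09 [ 0.777  0.437 -2.865]
8 less 0.02 0.06 [ 0.727  0.45  -2.794]
```

The wrist model fits to 0.01°. The full descent would take q6 to its limit, so I'll lower until the strip rests on the rail, release, and re-grip with less lean to finish seating and sliding.

```bash
python3 -m inch '[0,0,0,0.0016,0.0001,0.0039,1, 0,0,0,0.0016,0.0001,0.0039,1, 0,0,0,0.0016,0.0001,0.0039,1, 0,0,0,0.0015,0.0002,0.0038,1, 0,0,0,0,0,0,1]'
python3 -c "
from h import *
binrack(); goal(-76,47,101,0)"; python3 k.py
```

```text
time: 10.87
tool_pos: [577.1, 162.9, 164.1]
tcp_rot: [-3.14, 0.667, -2.556]
contact_force: [4.1, 2.1, -1.6]
grip_width: 13.5
finger_force: 30.0
bin in rack [-77.5  46.9 109. ] [ 0.01 -0.19 -0.06]
turn [-0.0005  0.0022  0.0005] deg 0.2 | shift [0.0043 0.0001 0.009 ] mm 8.0 | q [-0.04  0.34  1.98  1.01  0.44 -3.05] t 10.8667
[(np.float64(0.01), 1, 1), (np.float64(26.93), 1, -1), (np.float64(115.67), -1, 1), (np.float64(140.28), -1, -1)] [-0.044  0.345  1.981  1.009  0.443 -3.053]
now 0 0 [ 1.009  0.443 -3.052]
now 0 0.03 [ 1.064  0.428 -3.113]
now 0 0.06 [1.124 0.414 3.105]
now 0 0.09 [1.187 0.402 3.035]
now 0.02 0.06 [1.125 0.402 3.12 ]
8 less 0 0 [ 0.701  0.475 -2.776]
8 less 0 0.03 [ 0.741  0.453 -2.82 ]
8 less 0 0.06 [ 0.785  0.431 -2.869]
8 less 0 0.09 [ 0.833  0.41  -2.922]
8 less 0.02 0.06 [ 0.778  0.421 -2.845]
```

```bash
python3 -m inch '[0,0.0005,0,0.0009,0,0.0019,1, 0,0.0005,0,0.0009,0,0.0019,1, 0,0.0005,0,0.0009,0,0.0019,1, 0,0,0,0,0,0,1]'
python3 -c "
from h import *
binrack(); goal(-76,47,101,0)"
```

```text
time: 11.2
tool_pos: [578.4, 163.3, 159.9]
tcp_rot: [-3.139, 0.666, -2.556]
contact_force: [4.6, 3.5, 2.9]
grip_width: 13.9
finger_force: 30.0
bin in rack [-76.3  46.5 104.7] [-0.01 -0.12 -0.1 ]
turn [-0.0011  0.0014  0.0006] deg 0.2 | shift [0.0023 0.0005 0.0039] mm 3.6 | q [-0.04  0.35  1.98  1.02  0.44 -3.07] t 11.2
```

```bash
python3 -m inch '[0,0,0,0,0,0,0, 0,0,0,0,0,0,0, 0,0,0,0,0,0,0, 0,0,0,0,0,0,0, 0,0.0388,0,0.0006,0,0,0, 0,0.0388,0,0.0006,0,0,0, 0,0.0388,0,0.0006,0,0,0, 0,0,0,0,0,0,0]'
python3 - <<'E'
from h import *
from plant import *
o=get_obs();print(o["joint_positions"].round(2),o["contact_force"].round(1),o["tcp_rot"])
c=capture("side");np.savez("pics/s5.npz",**c)
d=capture("top");np.savez("pics/t5.npz",**d)
w=capture("wrist");ims=[]
G=rackT()@T([-76,46.5,101],np.eye(3))
for c,x0,y0,w_,h in ((c,270,125,66,90),(d,205,120,66,90)):
    im=cv2.resize(c["image"][y0:y0+h,x0:x0+w_,::-1],None,fx=6,fy=6,interpolation=cv2.INTER_CUBIC);im=cv2.convertScaleAbs(im,alpha=1.6,beta=10)
    for q in ([45,55,95,1],[45,-55,95,1],[-45,-55,46,1],[-45,55,46,1]):
        cv2.drawMarker(im,tuple(int(a) for a in (proj(c,(G@q)[:3])-[x0,y0])*6),(0,0,255),0,10,1)
    ims.append(im)
cv2.imwrite("pics/c5.png",np.hstack(ims))
E
```

```text
time: 11.87
tool_pos: [577.6, 163.1, 159.2]
tcp_rot: [-3.14, 0.5, -2.554]
contact_force: [-0.4, -0.5, 0.9]
grip_width: 45.7
finger_force: 0.0
[ 0.01  0.37  1.85  0.52  0.55 -2.54] [-0.4 -0.5  0.9] [-3.13952537  0.50031918 -2.55428862]
```

View pics/c5.png

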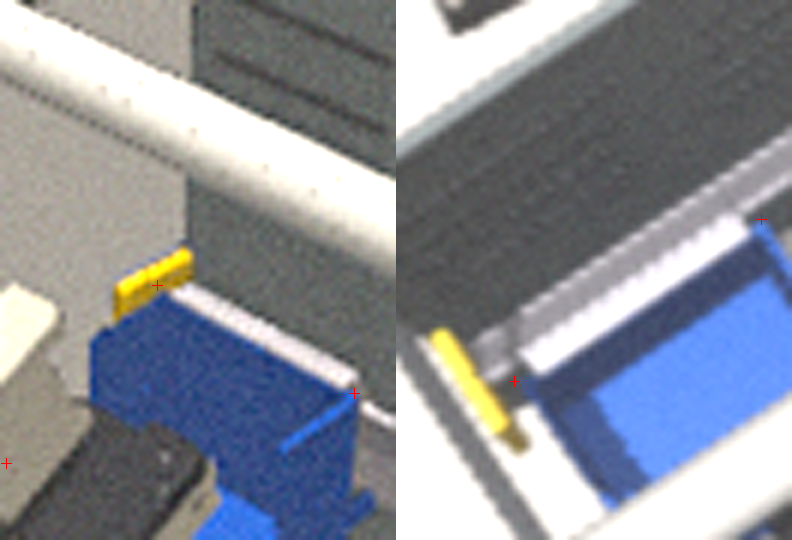

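The bin now hangs by itself on the rail. Its back-wall corners in the side crop are at (165,295) and (355,390), within about 1.5 px of the fully seated prediction, and a gap to the stop remains. I'll re-grip, seat it gently and slide it left.

```bash
python3 -m inch '[0,0,0,0,0,0,1, 0,0,0,0,0,0,1, 0,0,0,0,0,0,1, 0,0,0,0,0,0,1, 0,0,0,0,0,0,1, 0,0,0,0,0,0,1]'
python3 - <<'E'
from h import *
t=dict(np.load("pics/t5.npz"));s=dict(np.load("pics/s5.npz"))
K=np.linalg.inv(rackT())
for n,a,b in(("BR",((758-396)/6+205,120+225/6),(270+355/6,125+390/6)),("BL",((530-396)/6+205,120+378/6),(270+165/6,125+295/6))):
    p=tri((t,a),(s,b)); print(n,p.round(1),"rack",(K@[*p,1])[:3].round(1))
from plant import get_obs
o=get_obs(); Rt=R.from_euler('xyz',o["tcp_rot"]).as_matrix(); print(o["contact_force"].round(1),o["finger_force"],o["grip_width"],(Rt.T@rackT()[:3,:3]/800*10).round(4))
E
```

```text
time: 12.52
tool_pos: [576.7, 162.7, 158.5]
tcp_rot: [-3.141, 0.501, -2.556]
contact_force: [1.2, -1.2, 0.2]
grip_width: 13.7
finger_force: 30.0
BR [709.9 186.  196.6] rack [-31.1  -7.  196.6]
BL [651.9 271.2 194.2] rack [-32.5  96.  194.2]
[ 1.2 -1.2  0.2] 29.999483227729797 13.707026337765619 [[-0.011  -0.     -0.006 ]
 [-0.      0.0125 -0.    ]
 [ 0.006  -0.     -0.011 ]]
```

The corners triangulate to rack x ≈ −31 and z ≈ 195, which is the fully seated position, with about 10 mm left to the stop. Sliding left now.

```bash
python3 -m inch '[0,0,0,0,0.0025,0,1, 0,0,0,0,0.0025,0,1, 0,0,0,0,0.0025,0,1, 0,0,0,0,0,0,1]'
python3 -m inch '[0,0,0,0,0.002,0,1, 0,0,0,0,0.002,0,1, 0,0,0,0,0,0,1]'
```

```text
time: 12.85
tool_pos: [575.3, 165.0, 159.7]
tcp_rot: [-3.135, 0.504, -2.556]
contact_force: [-1.1, -17.5, 6.6]
grip_width: 13.9
finger_force: 30.1
time: 13.1
tool_pos: [574.5, 166.3, 160.5]
tcp_rot: [-3.132, 0.506, -2.556]
contact_force: [-3.4, -26.6, 10.3]
grip_width: 14.3
finger_force: 30.2
```

```bash
cat > m.py <<'E'
from h import *
import sys
def meas(f):
    c=dict(np.load(f)) if isinstance(f,str) else f; I=c["image"].astype(int)
    m=((I[:,:,2]>I[:,:,0]*1.4)&(I[:,:,2]>45)).astype(np.uint8); m[:140]=0
    n,l,st,ce=cv2.connectedComponentsWithStats(m)
    # white strip ends: bright pixels along strip row
    ye=((I[:,:,0]>I[:,:,2]*2)&(I[:,:,0]>110)); ye[:150]=0;ye[:,240:]=0
    yy,xx=np.where(ye)
    rows={y:(int(np.where(m[y,200:330])[0].min()+200),int(np.where(m[y,200:330])[0].max()+200)) for y in (162,166,170,176,182,186,190) if m[y,200:330].any()}
    print(rows,"yellow x",xx.min(),xx.max(),"y",yy.min(),yy.max(),[ (y,int(xx[yy==y].max())) for y in (178,182,186,190) if (yy==y).any()])
E
python3 - <<'E'
from m import *
from plant import *
meas("pics/t5.npz"); c=capture("top");np.savez("pics/t6.npz",**c);meas(c)
s=capture("side");np.savez("pics/s6.npz",**s)
# local motion of the bin's right-rear corner in both views by template match
for a,b,(x,y) in(("t5","t6",(265,158)),("s5","s6",(329,190)),("t5","t6",(227,183)),("s5","s6",(298,174))):
    A=dict(np.load(f"pics/{a}.npz"))["image"];B=dict(np.load(f"pics/{b}.npz"))["image"]
    up=lambda i:cv2.resize(i,None,fx=4,fy=4,interpolation=cv2.INTER_CUBIC)
    t=up(A[y-8:y+9,x-8:x+9]);S=up(B[y-16:y+17,x-16:x+17]);r=cv2.matchTemplate(S,t,cv2.TM_CCOEFF_NORMED);_,v,_,p=cv2.minMaxLoc(r);print(a,(x,y),(np.array(p)/4-8),round(v,2))
binrack();print(get_obs()["contact_force"],get_obs()["moment"])
E
```

```text
{162: (261, 269), 166: (255, 272), 170: (249, 275), 176: (240, 277), 182: (231, 274), 186: (227, 268), 190: (231, 262)} yellow x 211 223 y 175 191 [(178, 215), (182, 217), (186, 221), (190, 223)]
{162: (261, 268), 166: (254, 271), 170: (248, 273), 176: (239, 275), 182: (225, 274), 186: (225, 268), 190: (229, 262)} yellow x 211 223 y 175 191 [(178, 215), (182, 217), (186, 221), (190, 223)]
t5 (265, 158) [-0.75  0.5 ] 0.99
s5 (329, 190) [-1.   -0.75] 0.97
t5 (227, 183) [-0.5  -0.25] 0.97
s5 (298, 174) [ 0.25 -0.25] 0.97
bin in rack [-87.7  50.2  93.7] [-0.33  9.08 -0.5 ]
[ -3.2164621  -25.54645049   9.03022872] [-3.89373665 -0.00698314 -2.3268644 ]
```

The bin moved only about 2 mm and then jammed: pushing at the handle, far from the rail, makes it bind. I'll relieve the push, lift the strip slightly off the rail, shift left freely and let it down again.

```bash
cat >> h.py <<'E'
GR=np.linalg.inv(T([576.7,162.7,158.5],R.from_euler('xyz',[-3.141,.501,-2.556]).as_matrix()))@rackT()@T([-76,44.5,101],np.eye(3))
E
python3 -m inch '[0,0,0,0,-0.003,0,1, 0,0,0,0,-0.003,0,1, 0,0,0,-0.001,0,-0.0061,1, 0,0,0,-0.001,0,-0.0061,1, 0,0,0,-0.001,0,-0.0061,1, 0,0,0,0,0,0,1]'
python3 -c "
from h import *
from plant import *
binrack();print(get_obs()['joint_positions'].round(2))
from m import *
c=capture('top');np.savez('pics/t7.npz',**c);meas(c)"
```

```text
time: 13.7
tool_pos: [569.2, 164.5, 172.9]
tcp_rot: [3.141, 0.501, -2.555]
contact_force: [0.0, 0.2, -2.4]
grip_width: 13.6
finger_force: 30.0
bin in rack [-81.3  50.3 115.4] [0.09 0.01 0.07]
[ 0.01  0.33  1.86  0.5   0.58 -2.51]
{162: (262, 267), 166: (256, 270), 170: (250, 272), 176: (241, 275), 182: (232, 274), 186: (223, 268), 190: (227, 262)} yellow x 211 223 y 175 191 [(178, 215), (182, 217), (186, 221), (190, 223)]
```

```bash
python3 -m inch '[0,0,0,0,0.0025,0,1, 0,0,0,0,0.0025,0,1, 0,0,0,0,0,0,1]'; python3 -m inch '[0,0,0,0,0.0019,0,1, 0,0,0,0,0,0,1]'; python3 -c "
from m import *
from plant import *
binrack();meas(capture('top'))"
```

```text
time: 14.0
tool_pos: [566.9, 167.9, 171.8]
tcp_rot: [3.14, 0.5, -2.556]
contact_force: [-0.3, -0.2, -2.6]
grip_width: 13.9
finger_force: 30.0
time: 14.17
tool_pos: [566.6, 168.8, 172.1]
tcp_rot: [3.141, 0.501, -2.556]
contact_force: [0.1, -0.3, -1.9]
grip_width: 13.8
finger_force: 30.0
bin in rack [-81.1  55.2 114.5] [0.03 0.03 0.06]
{162: (261, 264), 166: (256, 267), 170: (250, 270), 176: (241, 274), 182: (231, 274), 186: (222, 268), 190: (224, 262)} yellow x 211 222 y 175 191 [(178, 215), (182, 217), (186, 220), (190, 222)]
```

```bash
python3 -m inch '[0,0,0,0,0.0019,0,1, 0,0,0,0,0,0,1]'; python3 -m inch '[0,0,0,0,0.0012,0,1, 0,0,0,0,0,0,1]'
```

```text
time: 14.38
tool_pos: [566.3, 169.5, 172.3]
tcp_rot: [-3.141, 0.501, -2.557]
contact_force: [1.4, -2.4, -3.3]
grip_width: 14.1
finger_force: 30.0
time: 14.55
tool_pos: [565.8, 170.0, 172.4]
tcp_rot: [-3.141, 0.501, -2.557]
contact_force: [2.3, -4.3, -3.4]
grip_width: 13.6
finger_force: 30.1
```

Left-hand contact is felt: 4.8 N along the rack's −y, which is the stop. Now I'll let the bin down along the rail with that light preload.

```bash
python3 -m inch '[0,0,0,0.0006,0,0.0037,1, 0,0,0,0.0006,0,0.0037,1, 0,0,0,0.0006,0,0.0037,1, 0,0,0,0.0006,0,0.0037,1, 0,0,0,0.0005,0,0.0036,1, 0,0,0,0,0,0,1]'; python3 -c "
from h import *
from plant import *
binrack();print(get_obs()['joint_positions'].round(2))"
```

```text
time: 15.05
tool_pos: [570.1, 171.9, 158.4]
tcp_rot: [-3.139, 0.501, -2.556]
contact_force: [-5.4, -14.6, 6.6]
grip_width: 13.9
finger_force: 30.0
bin in rack [-76.5  55.7 100.9] [-0.03 -0.   -0.09]
[ 0.03  0.36  1.87  0.51  0.53 -2.52]
```

```bash
python3 -m inch '[0,0,0,0.0018,0,-0.0009,1, 0,0,0,0,0,0,1]'; python3 -m inch '[0,0,0,0,0,0,-0.2, 0,0,0,0,0,0,-0.2, 0,0,0,0,0,0,-0.2, 0,0,0,0,0,0,-0.2, 0,0,0,0,0,0,-0.2]'; python3 - <<'E'
from m import *
from plant import *
c=capture("top");np.savez("pics/t8.npz",**c);meas(c)
s=capture("side");np.savez("pics/s8.npz",**s)
G=rackT()@T([-76,55,101],np.eye(3))
for q in ([45,55,95,1],[45,-55,95,1]): print(proj(c,(G@q)[:3]).round(1),proj(s,(G@q)[:3]).round(1))
for a,b,(x,y) in(("t5","t8",(265,158)),("s5","s8",(329,190)),("t5","t8",(227,183)),("s5","s8",(298,174))):
    A=dict(np.load(f"pics/{a}.npz"))["image"];B=dict(np.load(f"pics/{b}.npz"))["image"]
    up=lambda i:cv2.resize(i,None,fx=4,fy=4,interpolation=cv2.INTER_CUBIC)
    t=up(A[y-8:y+9,x-8:x+9]);S=up(B[y-18:y+19,x-18:x+19]);r=cv2.matchTemplate(S,t,cv2.TM_CCOEFF_NORMED);_,v,_,p=cv2.minMaxLoc(r);print(a,(x,y),(np.array(p)/4-10),round(v,2))
E
```

```text
time: 15.22
tool_pos: [569.9, 171.9, 159.1]
tcp_rot: [-3.139, 0.504, -2.556]
contact_force: [5.5, -5.3, 0.2]
grip_width: 13.8
finger_force: 30.0
time: 15.63
tool_pos: [567.7, 173.1, 157.8]
tcp_rot: [3.14, 0.5, -2.555]
contact_force: [-0.2, -1.0, -0.8]
grip_width: 42.3
finger_force: 0.0
{162: (261, 264), 166: (255, 267), 170: (249, 269), 176: (240, 273), 182: (231, 274), 186: (222, 268), 190: (224, 262)} yellow x 211 222 y 175 191 [(178, 215), (182, 217), (186, 221), (190, 222)]
[221.6 185.6] [293.9 171.2]
[262.8 158.7] [326.5 189.1]
t5 (265, 158) [-3.5  2.5] 0.97
s5 (329, 190) [-3.5 -2. ] 0.98
t5 (227, 183) [-0.25  0.75] 0.76
s5 (298, 174) [ 0.   -0.25] 0.88
```

The bin has moved 9.5 mm along the rail with no height change and its side reaches the stop. It was still pressed on the stop at 7 N when released. Now I'll withdraw along the tool axis and check.

```bash
python3 -m inch '[0,0,0,0,0,-0.0125,-0.2, 0,0,0,0,0,-0.0125,-0.2, 0,0,0,0,0,-0.0125,-0.2, 0,0,0,0,0,-0.0125,-0.2, 0,0,0,0,0,-0.0125,-0.2, 0,0,0,0,0,-0.02,-0.2, 0,0,0,0.02,0,-0.02,-0.2, 0,0,0,0.02,0,-0.02,-0.2, 0,0,0,0.02,0,-0.02,-0.2, 0,0,0,0,0,0,-0.2]'; python3 - <<'E'
from m import *
from plant import *
c=capture("top");np.savez("pics/t9.npz",**c);meas(c)
s=capture("side");np.savez("pics/s9.npz",**s)
for a,b,(x,y) in(("t8","t9",(262,160)),("s8","s9",(326,188))):
    A=dict(np.load(f"pics/{a}.npz"))["image"];B=dict(np.load(f"pics/{b}.npz"))["image"]
    up=lambda i:cv2.resize(i,None,fx=4,fy=4,interpolation=cv2.INTER_CUBIC)
    t=up(A[y-8:y+9,x-8:x+9]);S=up(B[y-18:y+19,x-18:x+19]);r=cv2.matchTemplate(S,t,cv2.TM_CCOEFF_NORMED);_,v,_,p=cv2.minMaxLoc(r);print(a,(x,y),(np.array(p)/4-10),round(v,2))
f=lambda c,x0,y0,w,h:cv2.convertScaleAbs(cv2.resize(c["image"][y0:y0+h,x0:x0+w,::-1],None,fx=4,fy=4,interpolation=cv2.INTER_CUBIC),alpha=1.6,beta=10)
cv2.imwrite("pics/c9.png",np.hstack([f(s,255,130,98,140),f(c,200,130,98,140)]))
E
```

```text
time: 16.57
tool_pos: [485.3, 117.9, 236.7]
tcp_rot: [-3.141, 0.501, -2.556]
contact_force: [0.4, 0.3, 0.7]
grip_width: 55.0
finger_force: 0.0
{162: (261, 264), 166: (255, 267), 170: (249, 269), 176: (240, 273), 182: (231, 274), 186: (222, 268), 190: (224, 262)} yellow x 211 222 y 175 191 [(178, 215), (182, 217), (186, 221), (190, 222)]
t8 (262, 160) [0. 0.] 1.0
s8 (326, 188) [0. 0.] 0.99
```

View pics/c9.png

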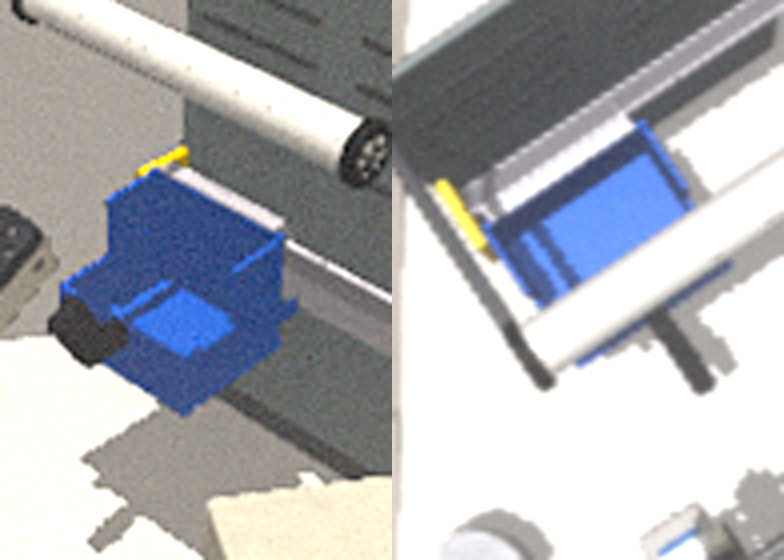

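The bin hangs level on the rail with its left side against the yellow stop (top crop about (485,245)). The gripper is clear, and the bin did not move during the withdrawal.

```bash
python3 -c "
from plant import *
print(close_job())"
```

```text
the job is handed in; nothing more can be done
None
```

The blue bin hangs level on the rail, strip seated by camera measurement and left side against the yellow stop; on the way I released it about 4 mm above home to change grip, then lifted it about 14 mm to shift it left. The gripper is clear and the job is handed in at about 17 s.

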